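# Make up a clamping kit and a cutter kit from the bench stock

## Task

Make up the two kits for the milling machine. On the board with the rectangular pockets goes the clamping kit: the clamp strap flat in the long pocket and the T-slot nut in the square one; on the board with the round pockets goes the cutter kit: the standing shell mill in the large pocket and the hexagon nut in the small one. Leave each piece right way up on the floor of its pocket, let go of it, and leave the step block, the cranked lever and the lying slab mill where they are.

Things in the scene. Friction and masses are not known exactly. Their poses are not given: they have to be found in the camera images.
- clamp_board: Kitting board for the clamping kit: grey plastic plate 100 x 118 mm (own x, y), 10 mm thick, fixed to the bench, with two rectangular pockets 6 mm deep (pocket floor 4 mm above the bench). Origin at the centre of the underside, z up. Long pocket 90 mm (along own x) x 42 mm (along own y), centre at own (0, -33 mm); square pocket 44 x 44 mm, centre at own (0, +30 mm). Own x points roughly away from the robot.
- cutter_board: Kitting board for the cutter kit: grey plastic plate 72 x 118 mm (own x, y), 10 mm thick, fixed to the bench, with two round pockets 6 mm deep (pocket floor 4 mm above the bench). Origin at the centre of the underside, z up. Large round pocket, diameter 56 mm, centre at own (0, -26 mm); small round pocket, diameter 40 mm, centre at own (0, +34 mm). Own x points roughly away from the robot.
- clamp_strap: Clamp strap: tan flat bar with two holes, 76 x 27 x 14 mm (own x, y, z), lying flat, 0.17 kg. Origin at the centre of its underside; own x along its length. Grasp across its 27 mm width. Strap, T-nut, shell mill and hexagon nut start in any order in a row along y near the front edge of the bench, about 76 mm apart; a fixed machine vice, up to 70 mm high, stands close behind the row, so there is most room for fingers along the row (world y).
- t_nut: T-slot nut: small grey steel block, base 28 x 26 mm with a narrower ridge on top (a T in profile), with a threaded hole in its top, lying flat, 18 mm high, 0.06 kg. Origin at the centre of its underside, z up. Its two flat end faces, 28 mm apart and flat over the full height, face along the direction at +0.96 rad (55 degrees, anticlockwise from above) from own x: grasp along that direction; across it the ridge (from 11 mm up) is 15.5 mm wide.
- shell_mill: Shell end mill: brown round toothed cutter standing upright, diameter 39 mm, 46 mm high, with a bore, 0.27 kg. Origin at the centre of its underside, z up. Grasp across the teeth in any direction.
- hex_nut: Plain bright hexagon nut lying flat, 16 mm high, 22 mm across flats, 25 mm across corners, 0.035 kg. Origin at the centre of its underside, z up; one pair of flats faces along the direction at +0.09 rad from own x, the others at 60 degrees to it.
- step_block: Bystander, to be left alone: dark stepped block like a small staircase, about 65 x 28 x 40 mm. Origin at the centre of its underside.
- cam_lever: Bystander, to be left alone: flat dark cranked lever, 78 x 39 x 12 mm. Origin at the centre of its underside.
- roller_cutter: Bystander, to be left alone: grey toothed slab mill lying on its side, 52 x 44 x 35 mm (the cutter that lies, not the brown one that stands). Origin at the centre of its underside.

How it is judged:
By the outcome, as a careful person would: the job done as asked, in the order asked, and still so for the second after the job is handed in, with the robot touching nothing.
It also fails if it takes over 90 s, if anything falls off the work surface, if the arm or the gripper's body presses on something with over 40 N, if the wrist force passes 120 N, or if a joint passes its speed limit or range.

## Robot

A 6-joint arm with a two-finger parallel gripper is mounted at the origin on a cart in front of the work surface, level with it; the furniture and walls round the work are solid. World frame = base frame: x ahead of the robot, y to its left, z up, the work surface at z = 0. Lengths are in m, angles in rad, forces in N, time in s.
With the tool pointing down it reaches from about 0.35 to 0.725 m from the base axis. Payload 6 kg.
Tool frame: the origin (TCP) lies on the centre line of the jaws, within the pads' length; the fingertips stand 14 mm ahead of it and the grasp point (between the pads) lies 5 mm behind it; z points along the fingers, y is the line along which they close (so a half turn about z gives the same grasp; the last joint's range is limited). The gripper opens to 85 mm and grips with 20 to 120 N. Pads are 22 mm wide; open, the fingers measure 114 mm over their backs; the gripper's body (76 mm by 85 mm) begins 54 mm behind the grasp point. The pads swing forward as they close: fully open they stand 13 mm farther back than shut.
Start: joints at [0.334, 0.04, 0.085, 0, -1.615, -0.334], TCP at [0.6, 0, 0.245] pointing down, gripper open.
Joint ranges: [-2.56, 2.56], [-1.29, 2.01], [-1.08, 1.49], [-3.29, 1.98], [-2.81, -0.18], [-2.99, 2.99]. Speed limits (rad/s): [2.57, 2.57, 3.01, 3.14, 3.14, 3.14].

## Interface

Orientations are given as a rotation vector (axis times angle).
In Python, from workcell import env gives the robot as it stands.
- The arm moves only by the tool step_arm, never from a script. Its argument "steps" is a list of rows, each a list of 4 numbers: the shift along the tool's x, y, z in m, then the turn about the tool's z in degrees. A call has exactly 10 rows; each row shifts and turns the commanded pose from where the row before left it, along the tool's axes as they then stand; what a row does not reach is not made up. A row lasts 1/10 s, in which the tool goes at most 50 mm and 8.59 degrees, less where a joint would pass 70% of its speed; a pose out of reach is approached as far as the arm can. A call is refused whole if a number of a shift passes 0.05 or a number of a turn 8.59, either way. A call with a gripper value outside its range is refused whole. "grip" is the opening, from 0 (shut) to 1 (fully open), set as the call begins (left out, the last holds). The fingers move at their own pace and stop on an object; the grip force is fixed at half the most. Time passes only in rows, so rows that do not move let the fingers close, or fill a call up. It gives the time, the measured TCP pose, the force, the opening and the grip force at its end, in the units of the state.
- env.get_state(): the state, without advancing time (a new reading comes with each control period).
- env.capture(name): name is "scene" or "side" or "wrist"; returns a dict with "image" (400x640x3 uint8, red, green, blue), "z_map" (400x640 float32, m along the optical axis (not along the pixel's ray), 0 where there is no reading), "fx", "fy", "cx", "cy" (pixels), "k1" (the pictures are not rectified: a ray, as slopes to the right and down, at radius r is drawn at 1 + k1 r^2 times it, then the intrinsics apply), "origin" and "attitude" of the camera in the world; the wrist camera has in their place "hand_eye" (4x4, takes a point from camera to tool coordinates, whose origin is the TCP and whose axes are the flange's). Camera axes: x right, y down, z forward; pixel columns grow to the right and rows downward; lengths in m; the calibration is good to about 2 mm. A picture is of the moment at which its call begins: read the wrist's pose just before it.
- env.finish_job(): hands the job in; it is judged then, once.
The state is a dict: "time": time; "q": joint angles; "qd": joint speeds; "effort": joint torques, N m; "ee_pos": TCP position; "ee_rot": TCP orientation; "wrist_force": force on the tool from outside, world axes, zero at the start; "torque": the same for the moment, N m; "finger_gap": finger opening in m; "finger_force": force on a finger pad.
Only numpy, scipy, OpenCV 4.12 (cv2) and the standard library are available. Lean on these libraries where they do the work, as an engineer would, in place of code of your own. Each camera call takes 0.05 s, during which the arm holds its last target. There are 200 camera calls.

## Working session

There is one attempt and no reset: what is moved stays moved. The work goes in short steps, Python scripts to look and compute and a tool call to move; the robot and the scene stay as the last step left them, time stands still between calls to the robot, and variables do not carry over. Pictures are saved under pics/ and viewed, at most 14 in all, crops included, and the job is handed in when it is done.

Besides the shell and the picture viewer there is one more tool, called after "Emit:" in YAML: its name, and indented under it one key for each argument. step_arm: Moves the arm, as the interface text tells. Its arguments: {"type":"object","properties":{"steps":{"type":"array","items":{"type":"array","items":{"type":"number"}}},"grip":{"type":"number"}},"required":["steps"]}

```bash
ls; mkdir -p pics; cat > h.py <<'E'
import numpy as np,cv2
from workcell import env
from scipy.spatial.transform import Rotation as R
def cam(name):
    s=env.get_state(); c=env.capture(name)
    if 'hand_eye' in c:
        T=np.eye(4);T[:3,:3]=R.from_rotvec(s['ee_rot']).as_matrix();T[:3,3]=s['ee_pos'];T=T@np.array(c['hand_eye'])
    else:
        T=np.eye(4);a=np.array(c['attitude']);T[:3,:3]=a if a.shape==(3,3) else R.from_rotvec(a).as_matrix();T[:3,3]=c['origin']
    c['T']=T;return c
def und(c,uv):
    uv=np.atleast_2d(np.asarray(uv,float));d=np.c_[(uv[:,0]-c['cx'])/c['fx'],(uv[:,1]-c['cy'])/c['fy']]
    p=d.copy()
    for _ in range(20): p=d/(1+c['k1']*(p**2).sum(1,keepdims=True))
    return p
def ray(c,uv): # origin, dirs (unit optical depth)
    p=und(c,uv);return c['T'][:3,3],np.c_[p,np.ones(len(p))]@c['T'][:3,:3].T
def onz(c,uv,z):
    o,d=ray(c,uv);return o+d*((z-o[2])/d[:,2])[:,None]
def cloud(c):
    v,u=np.mgrid[0:400,0:640];uv=np.c_[u.ravel(),v.ravel()]
    o,d=ray(c,uv);z=c['z_map'].ravel()
    P=(o+d*z[:,None]);P[z==0]=np.nan;return P.reshape(400,640,3)
def proj(c,P):
    P=np.atleast_2d(P);q=(P-c['T'][:3,3])@c['T'][:3,:3];p=q[:,:2]/q[:,2:];p=p*(1+c['k1']*(p**2).sum(1,keepdims=True))
    return np.c_[p[:,0]*c['fx']+c['cx'],p[:,1]*c['fy']+c['cy']]
def save(c,fn,crop=None,k=1):
    im=c['image'][:,:,::-1]
    if crop: im=im[crop[1]:crop[3],crop[0]:crop[2]]
    cv2.imwrite(fn,cv2.resize(im,None,fx=k,fy=k,interpolation=cv2.INTER_CUBIC))
def top(P,rgb,x0,x1,y0,y1,res=0.001):
    # orthographic map: image rows = -x (away up), cols = -y
    H=int((x1-x0)/res);W=int((y1-y0)/res);z=np.full((H,W),np.nan);im=np.zeros((H,W,3),np.uint8)
    r=((x1-P[...,0])/res);q=((y1-P[...,1])/res);m=np.isfinite(r)&(r>=0)&(r<H)&(q>=0)&(q<W)
    o=np.argsort(P[m][:,2]);rr=r[m].astype(int)[o];qq=q[m].astype(int)[o]
    z[rr,qq]=P[m][o,2];im[rr,qq]=rgb[m][o][:,::-1];return z,im
E
cat > a.py <<'E'
from h import *
import pickle
D={}
for n in ['scene','side','wrist']:
    c=cam(n);D[n]=c;save(c,f'pics/{n}0.png');print(n,np.round(c['T'],3).tolist(),c['fx'],c['fy'],c['cx'],c['cy'],c['k1'],(c['z_map']>0).mean())
pickle.dump(D,open('d0.pkl','wb'))
E
python3 a.py
```

```text
pics
scene [[0.905, -0.255, 0.341, 0.222], [-0.425, -0.569, 0.704, -0.523], [0.015, -0.782, -0.624, 0.629], [0.0, 0.0, 0.0, 1.0]] 395.2820697576056 395.2820697576056 318.2062372275601 200.96892718742808 -0.004735135041787679 0.99581640625
side [[0.998, 0.018, -0.067, 0.602], [0.067, -0.48, 0.875, -0.903], [-0.016, -0.877, -0.48, 0.626], [0.0, 0.0, 0.0, 1.0]] 463.79683338163306 463.79683338163306 321.8788223227055 199.5502404190307 -0.08301246168113294 0.92359765625
wrist [[-1.0, -0.0, -0.001, 0.601], [-0.001, 0.958, 0.288, -0.074], [0.001, 0.288, -0.958, 0.374], [0.0, 0.0, 0.0, 1.0]] 321.9237175212506 321.9237175212506 316.77079162835247 197.29394650701 -0.03215356943951738 0.99596875
```

View pics/scene0.png

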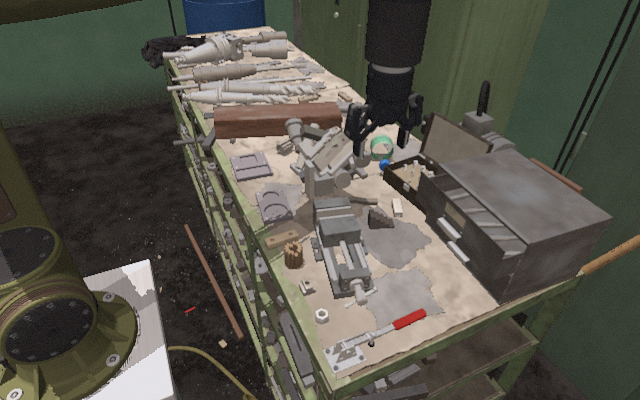

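View pics/wrist0.png

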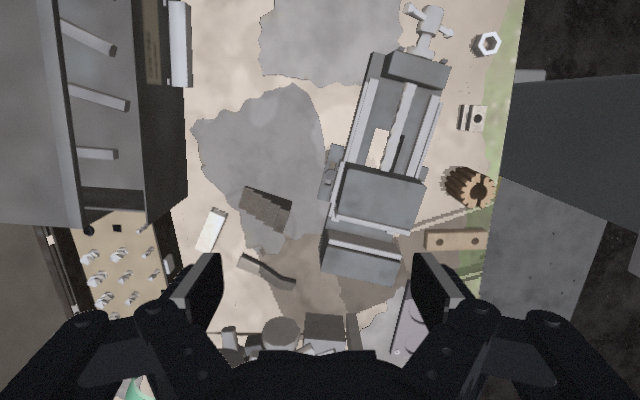

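View pics/side0.png

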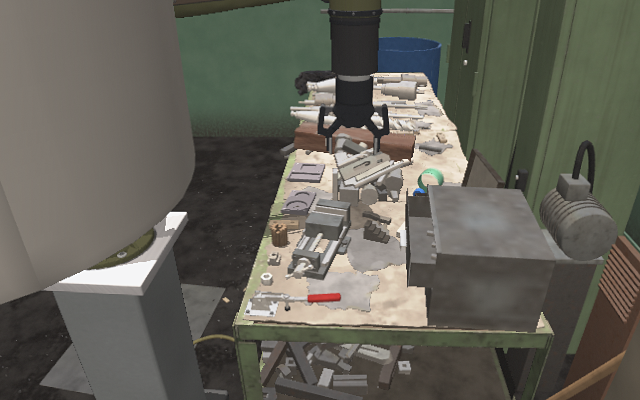

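The scene picture shows the row from the front: hex nut (322,316), T-nut (307,288), shell mill (293,254) and strap (282,238). Beyond it are the cutter board (272,204) and the clamp board (251,166). The wrist view shows the same row along x≈470 px, with the vice beside it. Next I'll fuse the depth maps into a top view.

```bash
cat > b.py <<'E'
from h import *
import pickle
D=pickle.load(open('d0.pkl','rb'))
out=[]
for n in ['scene','side','wrist']:
    P=cloud(D[n]);z,im=top(P,D[n]['image'],0.3,0.62,-0.30,0.46,0.002)
    zz=np.clip(np.nan_to_num(z,nan=-.02)*255/0.1,0,255).astype(np.uint8)
    out.append(np.vstack([im]) if n!='scene' else im)
    # table height samples
    m=(P[...,0]>.40)&(P[...,0]<.62)&(abs(P[...,1])<.3)&(abs(P[...,2])<.006);print(n,np.nanmedian(P[m][:,2]))
cv2.imwrite('pics/top0.png',cv2.resize(np.vstack(out[:3]),None,fx=1.25,fy=1.25))
c=D['wrist']
for nme,uv in dict(hex=(488,43),tnut=(472,117),mill=(470,188),strap=(455,240)).items():
    print(nme,np.round(cloud(c)[uv[1],uv[0]],4))
for nme,uv in dict(hex=(322,312),tnut=(305,284),mill=(293,244),strap=(282,238),cb=(272,204),clb=(251,166)).items():
    print(nme,np.round(cloud(D['scene'])[uv[1],uv[0]],4))
E
python3 b.py
```

```text
scene -8.994476501034132e-05
side -0.0007530130727373407
wrist 0.0006553249480082124
hex [ 4.165e-01 -1.353e-01  3.000e-04]
tnut [ 0.433  -0.0582  0.0192]
mill [0.438  0.014  0.0462]
strap [0.432  0.088  0.0154]
hex [ 0.4252 -0.1271  0.0108]
tnut [ 0.4206 -0.0593  0.0183]
mill [0.4326 0.0303 0.0422]
strap [0.4279 0.0853 0.0131]
cb [0.4501 0.2122 0.0096]
clb [0.4546 0.3974 0.0089]
```

View pics/top0.png

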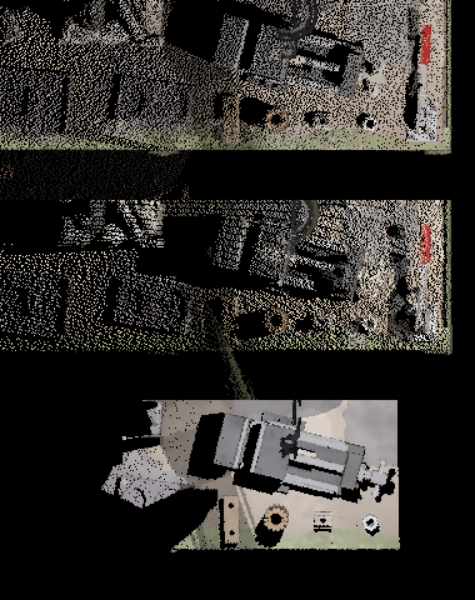

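The top view shows the row at x≈0.43: strap, mill, T-nut, hex nut. The vice lies just behind it, and the boards are to the left (+y).

```bash
python3 - <<'E'
from h import *
import pickle
D=pickle.load(open('d0.pkl','rb'))
s=env.get_state();print(np.round(R.from_rotvec(s['ee_rot']).as_matrix(),3).tolist(),s['ee_pos'],s['time'],s['finger_gap'])
G=np.full((8,19),-1.)
for n in ['scene','side','wrist']:
    P=cloud(D[n]);P=P[np.isfinite(P[...,0])&(P[...,2]<.16)]
    i=np.floor((P[:,0]-.34)/.04).astype(int);j=np.floor((P[:,1]+.26)/.04).astype(int)
    m=(i>=0)&(i<8)&(j>=0)&(j<19);np.maximum.at(G,(i[m],j[m]),P[m,2])
print('y from -.26 step .04; rows x from .34 step .04, mm');print((G*1000).astype(int))
E
```

```text
[[0.0, -1.0, -0.001], [-1.0, -0.0, -0.0], [0.0, 0.001, -1.0]] [5.99769673e-01 7.68375928e-05 2.44501069e-01] 0.15 0.08572940653739815
y from -.26 step .04; rows x from .34 step .04, mm
[[   -2    -3   -13    -5 -1000 -1000 -1000    -2    -1    -1    -1    -2
     -2    -1    -1    -1     0    -1    -1]
 [   38    38    18    18    18    19    49    48    16    15    14    12
     10     3     3    13    13    12    11]
 [   39    39    18    18    21    21    48    48    17    15    12    13
     13    11     3    12    13    12    12]
 [   40    39    53    60    60    30    70    69    16    15    13    13
     12    12     3    13    13    13    11]
 [   44    43    64    61    60    49    70    71    72    72     2     3
      4     4     4    10    12    12     9]
 [   48    48     5    20    30    30    71    70    72    71     3   107
    119   146   152   154     2    36     1]
 [   45    45     5     7    10    11    41    69    71    71     3   103
    125   144   155   151     7    36    33]
 [    1     7    12     8     7     4     4    43    42    14    15    90
    125   136   134   129    44    45 -1000]]
```

Emit:
step_arm:
  steps:
    - [-0.03, 0.03, 0, 0]
    - [-0.03, 0.03, 0, 0]
    - [-0.03, 0.03, 0, 0]
    - [-0.03, 0.03, 0, 0]
    - [-0.03, 0.03, 0, 0]
    - [0, 0, 0, 8]
    - [0, 0, 0, 8]
    - [0, 0, 0, 8]
    - [0, 0, 0, 8]
    - [0, 0, 0, 8]
  grip: 1

```text
time: 1.15
ee_pos: [0.4498, 0.1501, 0.245]
ee_rot: [1.32, -2.85, -0.0]
wrist_force: [0.1, -0.4, -0.1]
finger_gap: 0.0856
finger_force: 0.0
```

Emit:
step_arm:
  steps:
    - [0, 0, 0, 8]
    - [0, 0, 0, 8]
    - [0, 0, 0, 8]
    - [0, 0, 0, 8]
    - [0, 0, 0, 8]
    - [0, 0, 0, 8]
    - [0, 0, 0, 2]
    - [0, 0, 0, 0]
    - [0, 0, 0, 0]
    - [0, 0, 0, 0]

```text
time: 2.15
ee_pos: [0.4499, 0.15, 0.2452]
ee_rot: [0.001, -3.141, 0.0]
wrist_force: [0.0, 0.3, -0.2]
finger_gap: 0.0854
finger_force: 0.0
```

```bash
python3 - <<'E'
from h import *
import pickle
s=env.get_state();print(np.round(R.from_rotvec(s['ee_rot']).as_matrix(),3).tolist(),s['ee_pos'],s['time'],s['q'])
c=cam('wrist');pickle.dump(c,open('w1.pkl','wb'));save(c,'pics/w1.png',k=1.25)
E
```

```text
[[-1.0, -0.001, -0.0], [-0.001, 1.0, -0.0], [0.0, -0.0, -1.0]] [0.44994072 0.15001559 0.24519184] 2.15 [ 7.48907019e-01 -2.99671266e-01 -2.23359986e-01 -1.18761793e-04
 -1.64727609e+00 -2.31880115e+00]
```

View pics/w1.png

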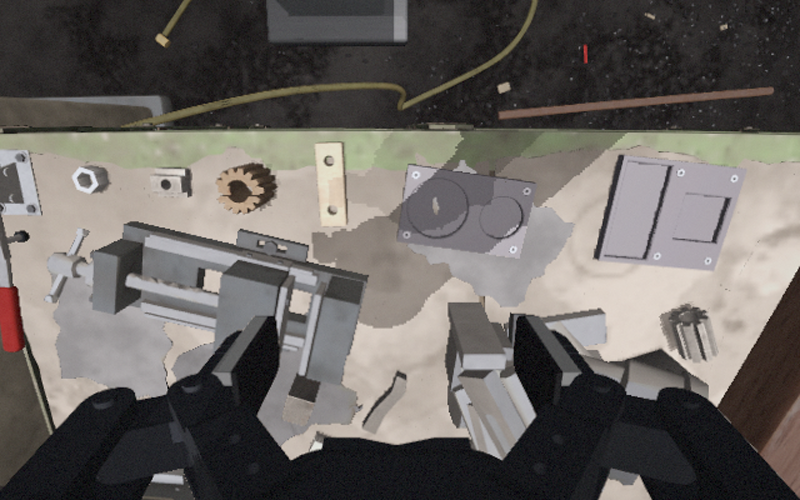

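The wrist picture shows everything at once. In the view (scaled 1.25), the hex nut is at (89,179), T-nut (171,182), mill (243,188), strap (331,184), cutter board about (465,210) and clamp board about (668,212). I'll crop for accurate pixel positions.

```bash
python3 - <<'E'
from h import *
import pickle
c=pickle.load(open('w1.pkl','rb'))
im=c['image'][:,:,::-1]
a=cv2.resize(im[110:185,40:300],None,fx=3,fy=3,interpolation=cv2.INTER_CUBIC)
b=cv2.resize(im[118:222,310:605],None,fx=2.7,fy=2.7,interpolation=cv2.INTER_CUBIC)
W=max(a.shape[1],b.shape[1]);o=np.zeros((a.shape[0]+b.shape[0],W,3),np.uint8);o[:a.shape[0],:a.shape[1]]=a;o[a.shape[0]:,:b.shape[1]]=b
print(a.shape,b.shape);o=np.clip(o.astype(float)*1.4,0,255).astype(np.uint8);cv2.imwrite('pics/w1c.png',o)
# top view of heights too
P=cloud(c);z,_=top(P,c['image'],0.37,0.53,-0.16,0.46,0.002)
np.save('z.npy',z)
for y0,y1 in ((.13,.29),(.29,.46)):
    m=(P[...,0]>.38)&(P[...,0]<.53)&(P[...,1]>y0)&(P[...,1]<y1)&(P[...,2]<.03)
    h,e=np.histogram(P[m][:,2],bins=np.arange(-.006,.02,.001));print(dict(zip((e[:-1]*1000).round().astype(int).tolist(),h.tolist())))
E
```

```text
(225, 780, 3) (281, 796, 3)
{-6: 29, -5: 15, -4: 60, -3: 688, -2: 2249, -1: 2090, 0: 1792, 1: 2122, 2: 1115, 3: 350, 4: 994, 5: 1154, 6: 286, 7: 61, 8: 56, 9: 342, 10: 1358, 11: 1518, 12: 392, 13: 23, 14: 0, 15: 0, 16: 0, 17: 0, 18: 0}
{-6: 0, -5: 0, -4: 42, -3: 467, -2: 1617, -1: 2157, 0: 2695, 1: 1767, 2: 486, 3: 494, 4: 1624, 5: 1442, 6: 329, 7: 138, 8: 136, 9: 539, 10: 1661, 11: 1450, 12: 285, 13: 9, 14: 0, 15: 0, 16: 0, 17: 0, 18: 0}
```

View pics/w1c.png

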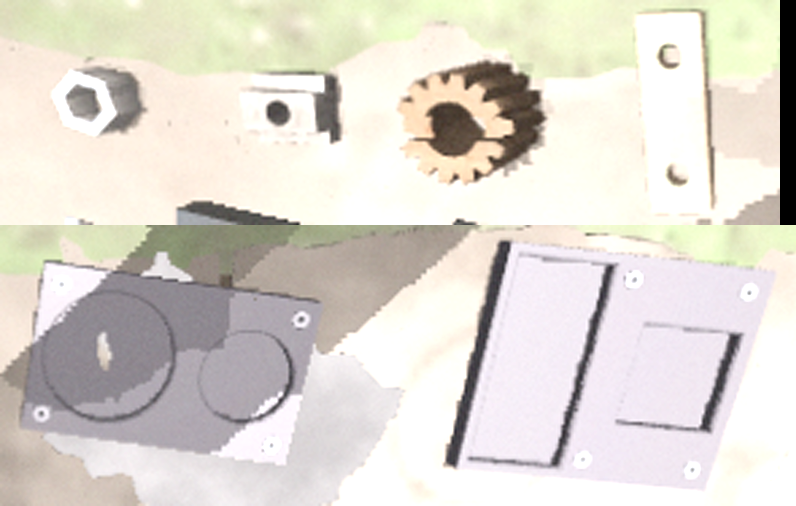

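Crop, with the scale and offset removed in code: hex nut top centre (84,101), T-nut hole (278,112) with its ridge running along image x (world y), mill bore (457,130), strap holes (669,56) and (678,173). The top-face corners of both boards are readable. Next I compute and cross-check.

```bash
cat > m.py <<'E'
from h import *
import pickle
c=pickle.load(open('w1.pkl','rb'));w0=pickle.load(open('d0.pkl','rb'))['wrist'];P=cloud(c)
A=lambda p:np.array(p,float)/3+[40,110]-.33
B=lambda p:(np.array(p,float)-[0,225])/2.7+[310,118]-.33
def tri(p1,p0):
    o1,d1=ray(c,p1);o0,d0=ray(w0,p0);M=np.c_[d1[0],-d0[0]];t=np.linalg.lstsq(M,o0-o1,rcond=None)[0]
    a,b=o1+d1[0]*t[0],o0+d0[0]*t[1];return (a+b)/2,np.linalg.norm(a-b)
for n,p1,p0 in (('hex',(84,101),(488,43)),('tn',(278,112),(478,118)),('mill',(457,130),(480,191)),('s1',(669,56),(474,240)),('s2',(678,173),(439,241))):
    x,e=tri(A(p1),p0);print(n,'tri',np.round(x*1000,1),'err',round(e*1000,1))
def reg(x0,x1,y0,y1,z0,z1):
    m=(P[...,0]>x0)&(P[...,0]<x1)&(P[...,1]>y0)&(P[...,1]<y1)&(P[...,2]>z0)&(P[...,2]<z1);return P[m]
def rect(q,n):
    (cx,cy),(w,h),a=cv2.minAreaRect((q[:,:2]*1000).astype(np.float32));print(n,'c',round(cx,1),round(cy,1),'wh',round(w,1),round(h,1),'ang',round(a,1),'z',round(np.median(q[:,2])*1000,1),len(q))
rect(reg(.38,.47,.06,.12,.011,.018),'strap');rect(reg(.38,.46,-.09,-.03,.0145,.024),'ridge');rect(reg(.38,.46,-.09,-.03,.006,.024),'tnut')
rect(reg(.38,.46,-.16,-.1,.0135,.022),'hex');q=reg(.38,.455,-.02,.05,.042,.054);rect(q,'mill');print(cv2.minEnclosingCircle((q[:,:2]*1000).astype(np.float32)),q.mean(0))
for n,pk,y0,y1,nx in (('cutter',[(45,262),(320,302),(285,465),(20,430)],.13,.29,72),('clamp',[(513,243),(775,270),(707,489),(458,466)],.29,.46,100)):
    X=onz(c,B(pk),.010)*1000;print(n,'pick c',X.mean(0).round(1),'sides',[round(np.linalg.norm(X[i]-X[i-1]),1) for i in range(4)])
    # own y axis: from left edge to right edge in image
    vy=(X[1]+X[2]-X[0]-X[3]);vx=(X[2]+X[3]-X[0]-X[1]);print(' yaw from y',np.degrees(np.arctan2(-vy[0],vy[1])),'from x',np.degrees(np.arctan2(vx[1],vx[0])))
    rect(reg(.38,.52,y0,y1,.0085,.014),n+' top');rect(reg(.38,.52,y0,y1,.0035,.0065),n+' pockets')
E
python3 m.py
```

```text
hex tri [ 423.2 -133.4   14.8] err 1.2
tn tri [426.6 -57.   19.2] err 0.7
mill tri [428.1  18.8  45.8] err 4.2
s1 tri [407.3  89.1  13.2] err 0.1
s2 tri [450.9  90.4  13.3] err 0.6
strap c 428.8 89.8 wh 74.4 24.4 ang 1.5 z 15.1 1348
ridge c 426.5 -56.7 wh 29.1 15.6 ang 86.3 z 18.9 324
tnut c 426.6 -56.5 wh 29.3 26.4 ang 87.7 z 15.2 624
hex c 422.8 -131.5 wh 22.5 24.7 ang 36.9 z 16.9 284
mill c 428.9 19.0 wh 36.9 37.6 ang 89.1 z 47.0 687
((428.6499328613281, 18.83561897277832), 19.752830505371094) [0.42813784 0.01937601 0.04666174]
cutter pick c [455.1 212.8  10. ] sides [np.float64(73.1), np.float64(116.9), np.float64(72.7), np.float64(118.7)]
 yaw from y -7.822606300882147 from x -7.330703464064104
cutter top c 454.9 213.0 wh 119.0 72.6 ang 82.1 z 11.1 3662
cutter pockets c 466.4 220.3 wh 140.2 103.8 ang 86.7 z 5.1 2527
clamp pick c [456.  407.7  10. ] sides [np.float64(98.0), np.float64(116.4), np.float64(99.0), np.float64(118.1)]
 yaw from y -5.0911374706112165 from x -4.783674019658211
clamp top c 456.6 405.4 wh 117.8 100.8 ang 85.2 z 10.8 4021
clamp pockets c 453.4 378.4 wh 164.7 99.0 ang 85.8 z 4.9 3635
```

```bash
python3 - <<'E'
from h import *
import pickle
c=pickle.load(open('w1.pkl','rb'));w0=pickle.load(open('d0.pkl','rb'));P=cloud(c)
Q=np.concatenate([cloud(k).reshape(-1,3) for k in (c,w0['wrist'],w0['scene'])])
for zt in (.035,.05,.062):
  r=[]
  for y in np.arange(-.17,.15,.02):
    m=(Q[:,0]>.415)&(Q[:,0]<.55)&(abs(Q[:,1]-y-.01)<.01)&(Q[:,2]>zt)&(Q[:,2]<.09)
    if y+.01>-.01 and y+.01<.05: m&=Q[:,0]>.452
    r.append(int(1000*np.percentile(Q[m,0],1)) if m.sum()>8 else 0)
  print('z>',zt,'minx by y from -.16:',r)
# fingertip in tool frame
he=np.array(c['hand_eye']);v,u=np.mgrid[0:400,0:640];uv=np.c_[u.ravel(),v.ravel()];p=und(c,uv);z=c['z_map'].ravel()
T=np.c_[p*z[:,None],z]@he[:3,:3].T+he[:3,3]
m=(z>0)&(abs(T[:,0])<.03)&(abs(T[:,1])<.075)&(T[:,2]>-.05)&(T[:,2]<.06)
for s in (-1,1):
    q=T[m&(T[:,1]*s>0)];print(s,len(q),np.percentile(q,[1,50,99],axis=0).round(4).tolist())
# pockets
for n,cx,cy,hx,hy,z0 in (('long',.4535,.373,.055,.030,0),('sq',.459,.436,.03,.03,0),('big',.4515,.187,.034,.034,0),('small',.4596,.2467,.025,.025,0)):
    m=(abs(P[...,0]-cx)<hx)&(abs(P[...,1]-cy)<hy)&(P[...,2]>.0025)&(P[...,2]<.0075);M=m.astype(np.uint8)
    k,l,st,ce=cv2.connectedComponentsWithStats(cv2.morphologyEx(M,cv2.MORPH_OPEN,np.ones((3,3))));i=1+np.argmax(st[1:,4]);q=P[l==i]
    print(n,cv2.minAreaRect((q[:,:2]*1000).astype(np.float32)),q[:,2].mean())
E
```

```text
z> 0.035 minx by y from -.16: [483, 482, 480, 477, 480, 508, 513, 518, 492, 488, 493, 497, 511, 512, 517, 0]
z> 0.05 minx by y from -.16: [488, 488, 480, 477, 480, 0, 0, 0, 493, 494, 499, 503, 511, 513, 517, 0]
z> 0.062 minx by y from -.16: [515, 519, 0, 0, 0, 0, 0, 0, 493, 494, 499, 503, 512, 513, 517, 0]
-1 4334 [[-0.0115, -0.0698, -0.0498], [0.0068, -0.0457, -0.0305], [0.0125, -0.0424, -0.0021]]
1 4343 [[-0.0114, 0.041, -0.0498], [0.0069, 0.0442, -0.0308], [0.0125, 0.0689, -0.002]]
long ((454.1105041503906, 375.692626953125), (41.437889099121094, 90.4256591796875), 84.6277084350586) 0.004930725595699691
sq ((460.01507568359375, 438.1911315917969), (43.77177047729492, 43.69099426269531), 84.81072998046875) 0.004933256379242093
big ((451.67718505859375, 187.24290466308594), (54.86732864379883, 55.01822280883789), 0.6609504818916321) 0.005110993595652393
small ((460.2306213378906, 247.27882385253906), (39.27193832397461, 37.676326751708984), 89.01661682128906) 0.005116304716002375
```

Emit:
step_arm:
  steps:
    - [0.005, -0.015, 0.02, -0.8]
    - [0.005, -0.015, 0.02, -0.8]
    - [0.005, -0.015, 0.02, 0]
    - [0.006, -0.015, 0.02, 0]
    - [0, 0, 0.025, 0]
    - [0, 0, 0.02, 0]
    - [0, 0, 0.02, 0]
    - [0, 0, 0.02, 0]
    - [0, 0, 0, 0]
    - [0, 0, 0, 0]
  grip: 0.5

```text
time: 3.2
ee_pos: [0.4302, 0.0895, 0.0808]
ee_rot: [-0.044, 3.141, -0.001]
wrist_force: [0.6, -0.3, 0.6]
finger_gap: 0.0429
finger_force: 0.0
```

```bash
cat > tip.py <<'E'
from h import *
import sys
s=env.get_state();c=cam('wrist');print(np.round(s['ee_pos'],4),s['finger_gap'],s['time'])
he=np.array(c['hand_eye']);v,u=np.mgrid[0:400,0:640];uv=np.c_[u.ravel(),v.ravel()];p=und(c,uv);z=c['z_map'].ravel()
T=np.c_[p*z[:,None],z]@he[:3,:3].T+he[:3,3]
g=s['finger_gap']/2
m=(z>0)&(abs(T[:,0])<.014)&(abs(T[:,1])<g+.018)&(abs(T[:,1])>g-.004)&(T[:,2]>-.05)&(T[:,2]<.03)
for sg in (-1,1):
    q=T[m&(T[:,1]*sg>0)];print(sg,len(q),np.percentile(q,[1,50,99],axis=0).round(4).tolist())
save(c,f'pics/{sys.argv[1]}.png')
P=cloud(c);E=dict(strap=(.37,.49,.05,.13,.011,.018),mill=(.39,.46,-.02,.052,.042,.054),tnut=(.38,.46,-.095,-.02,.0145,.024),hex=(.38,.46,-.17,-.1,.0135,.022))
for n,(a,b,d,e,f,h) in E.items():
    k=(P[...,0]>a)&(P[...,0]<b)&(P[...,1]>d)&(P[...,1]<e)&(P[...,2]>f)&(P[...,2]<h);q=P[k]
    if len(q)>50:
        r=cv2.minAreaRect((q[:,:2]*1000).astype(np.float32));print(n,np.round(r[0],1),np.round(r[1],1),round(r[2],1),round(np.median(q[:,2])*1000,1))
E
python3 tip.py w2
```

```text
[0.4302 0.0895 0.0808] 0.04294357143598775 3.2
-1 3794 [[-0.011, -0.0393, -0.0472], [0.0085, -0.0271, -0.0278], [0.0125, -0.0218, 0.0071]]
1 4178 [[-0.011, 0.0203, -0.0469], [0.0063, 0.0261, -0.0311], [0.0125, 0.0393, 0.0073]]
strap [441.3  87.4] [ 39.1 102.9] 78.0 15.0
mill [428.3  19.5] [36.9 38.5] 86.5 46.8
tnut [426.6 -56.6] [29.4 15.3] 87.2 18.9
```

Emit:
step_arm:
  steps:
    - [0, 0, 0.02, 0]
    - [0, 0, 0.02, 0]
    - [0, 0, 0.012, 0]
    - [0, 0, 0.01, 0]
    - [0, 0, 0, 0]
    - [0, 0, 0, 0]
    - [0, 0, 0, 0]
    - [0, 0, 0, 0]
    - [0, 0, 0, 0]
    - [0, 0, 0, 0]

```text
time: 4.25
ee_pos: [0.4301, 0.0897, 0.0185]
ee_rot: [-0.044, 3.141, 0.0]
wrist_force: [-0.1, 0.5, -0.6]
finger_gap: 0.0425
finger_force: 0.0
```

Emit:
step_arm:
  steps:
    - [0, 0, 0, 0]
    - [0, 0, 0, 0]
    - [0, 0, 0, 0]
    - [0, 0, 0, 0]
    - [0, 0, 0, 0]
    - [0, 0, 0, 0]
    - [0, 0, 0, 0]
    - [0, 0, 0, 0]
    - [0, 0, 0, 0]
    - [0, 0, 0, 0]
  grip: 0.2

```text
time: 5.25
ee_pos: [0.4303, 0.0898, 0.0187]
ee_rot: [-0.044, 3.141, 0.0]
wrist_force: [-1.5, 1.2, 5.3]
finger_gap: 0.0225
finger_force: 61.1
```

Emit:
step_arm:
  steps:
    - [0, 0, -0.005, 0]
    - [0, 0, -0.01, 0]
    - [0, 0, -0.015, 0]
    - [0, 0, -0.02, 0]
    - [0, 0, -0.02, 0]
    - [0, 0, -0.02, 0]
    - [0, 0, 0, 0]
    - [0, 0, 0, 0]
    - [0, 0, 0, 0]
    - [0, 0, 0, 0]

```text
time: 6.25
ee_pos: [0.4295, 0.0893, 0.1071]
ee_rot: [0.044, -3.139, 0.002]
wrist_force: [-0.1, 1.1, -1.7]
finger_gap: 0.0221
finger_force: 60.4
```

```bash
python3 tip.py w3; python3 - <<'E'
from h import *
a=cv2.imread('pics/w3.png')[60:400,120:520]
c=cam('side');b=cv2.resize(c['image'][130:300,230:430,::-1],None,fx=2,fy=2,interpolation=cv2.INTER_CUBIC)
cv2.imwrite('pics/w3c.png',np.hstack([a,b]))
E
```

```text
[0.4295 0.0893 0.1071] 0.022094618006141615 6.25
-1 3641 [[-0.0122, -0.0287, -0.0456], [0.0092, -0.0153, -0.0235], [0.0129, -0.0073, 0.0061]]
1 3641 [[-0.0117, 0.0074, -0.0457], [0.0091, 0.0147, -0.025], [0.0125, 0.0288, 0.0062]]
mill [428.8  18.9] [35.9 38.8] 89.4 46.9
tnut [426.8 -56.1] [28.9 15.7] 86.5 19.0
hex [ 423.1 -132. ] [24.5 23.7] 5.2 16.9
```

View pics/w3c.png

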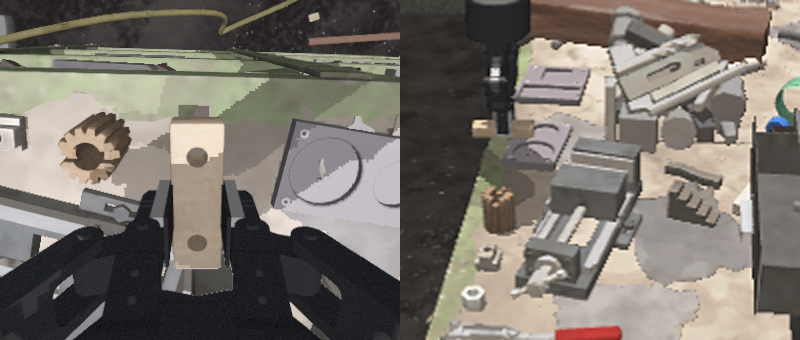

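The strap is held level and straight between the fingers, and the weight reading of −1.7 N matches. Next I measure how it sits in the hand.

```bash
cat > held.py <<'E'
from h import *
# pose of the held thing in the tool frame: python3 held.py tmin tmax ylim  (tool z range of its top)
import sys
a,b,yl=map(float,sys.argv[1:4]);s=env.get_state();c=cam('wrist')
he=np.array(c['hand_eye']);v,u=np.mgrid[0:400,0:640];p=und(c,np.c_[u.ravel(),v.ravel()]);z=c['z_map'].ravel()
T=np.c_[p*z[:,None],z]@he[:3,:3].T+he[:3,3]
m=(z>0)&(abs(T[:,0])<.07)&(abs(T[:,1])<yl)&(T[:,2]>a)&(T[:,2]<b);q=T[m]
print('pos',np.round(s['ee_pos'],4),'rot',np.round(s['ee_rot'],3),'t',s['time'],len(q))
h,e=np.histogram(q[:,2],bins=np.arange(a,b+.001,.001));print(dict((int(round(k*1000)),int(n)) for k,n in zip(e,h) if n))
f=q[abs(q[:,2]-e[np.argmax(h)]-.0005)<.002];print('top z',np.median(f[:,2]),'x/y ranges',np.percentile(f[:,:2],[.5,50,99.5],axis=0).round(4).tolist())
print(cv2.minAreaRect((f[:,:2]*1000).astype(np.float32)))
E
python3 held.py -0.015 0.02 0.012
```

```text
pos [0.4297 0.0894 0.1075] rot [ 4.40e-02 -3.14e+00  1.00e-03] t 6.35 7670
{-15: 24, -14: 26, -13: 15, -12: 18, -11: 18, -10: 22, -9: 21, -8: 18, -7: 11, -6: 17, -5: 20, -4: 14, -3: 18, -2: 12, -1: 13, 0: 13, 1: 38, 2: 841, 3: 3907, 4: 1776, 5: 181, 6: 69, 7: 77, 8: 69, 9: 59, 10: 68, 11: 70, 12: 55, 13: 57, 14: 41, 15: 46, 16: 24, 17: 11, 18: 1}
top z 0.0036633835872265513 x/y ranges [[-0.0357, -0.0119], [0.0054, -0.0007], [0.0383, 0.0108]]
((1.0950469970703125, -0.009530067443847656), (75.44597625732422, 23.972082138061523), 0.005005800165235996)
```

Emit:
step_arm:
  steps:
    - [-0.002, 0.015, 0, 0]
    - [-0.004, 0.035, 0, 0]
    - [-0.005, 0.04, 0, 0]
    - [-0.005, 0.04, 0, 0]
    - [-0.005, 0.04, 0, 0]
    - [-0.005, 0.04, 0, 0]
    - [-0.005, 0.04, 0, 0]
    - [-0.002, 0.025, 0, 0]
    - [0, 0.01, 0, 3.4]
    - [0, 0, 0, 3.4]

```text
time: 7.4
ee_pos: [0.4544, 0.3776, 0.1071]
ee_rot: [-0.144, -3.137, 0.002]
wrist_force: [0.0, -0.2, -2.1]
finger_gap: 0.0219
finger_force: 60.4
```

```bash
cat > bd.py <<'E'
from h import *
import sys,pickle
s=env.get_state();c=cam('wrist');P=cloud(c);print(np.round(s['ee_pos'],4),np.round(s['ee_rot'],3),s['time'])
fn=sys.argv[1];save(c,f'pics/{fn}.png');pickle.dump(c,open(fn+'.pkl','wb'))
for n,y0,y1 in (('cutter',.13,.29),('clamp',.31,.50)):
    m=(P[...,0]>.38)&(P[...,0]<.53)&(P[...,1]>y0)&(P[...,1]<y1)&(P[...,2]>.008)&(P[...,2]<.0135);q=P[m]
    if len(q)>300:print(n,cv2.minAreaRect((q[:,:2]*1000).astype(np.float32)))
for n,cx,cy,hx,hy in (('long',.454,.375,.055,.030),('sq',.460,.4375,.03,.03),('big',.4515,.187,.034,.034),('small',.460,.247,.025,.025)):
    m=(abs(P[...,0]-cx)<hx)&(abs(P[...,1]-cy)<hy)&(P[...,2]>.0025)&(P[...,2]<.0075);M=cv2.morphologyEx(m.astype(np.uint8),cv2.MORPH_OPEN,np.ones((3,3)))
    k,l,st,ce=cv2.connectedComponentsWithStats(M)
    if k>1: q=P[l==1+np.argmax(st[1:,4])];r=cv2.minAreaRect((q[:,:2]*1000).astype(np.float32));print(n,np.round(r[0],1),np.round(r[1],1),round(r[2],1))
E
python3 bd.py w4
```

```text
[0.4544 0.3776 0.1071] [-1.440e-01 -3.137e+00  2.000e-03] 7.4
cutter ((454.8498229980469, 212.70843505859375), (120.08416748046875, 73.32901000976562), 81.77237701416016)
clamp ((456.61669921875, 407.0159606933594), (118.8140640258789, 100.77767181396484), 84.61195373535156)
long [429.3 376.1] [42.3 39.6] 84.9
sq [460.2 437.3] [44.2 43.9] 84.7
big [451.7 184.8] [53.2 54. ] 64.7
small [460.5 245.3] [37.9 37.7] 68.0
```

Emit:
step_arm:
  steps:
    - [0, -0.0035, 0.015, 0]
    - [0, 0, 0.02, 0]
    - [0, 0, 0.02, 0]
    - [0, 0, 0.013, 0]
    - [0, 0, 0.008, 0]
    - [0, 0, 0.005, 0]
    - [0, 0, 0.002, 0]
    - [0, 0, 0, 0]
    - [0, 0, 0, 0]
    - [0, 0, 0, 0]

```text
time: 8.45
ee_pos: [0.455, 0.3723, 0.026]
ee_rot: [0.142, 3.138, 0.001]
wrist_force: [0.2, 0.4, -1.4]
finger_gap: 0.0218
finger_force: 60.4
```

Emit:
step_arm:
  steps:
    - [0, 0.0015, 0.0015, 0]
    - [0, 0, 0, 0]
    - [0, 0, 0, 0]
    - [0, 0, 0, 0]
    - [0, 0, 0, 0]
    - [0, 0, 0, 0]
    - [0, 0, 0, 0]
    - [0, 0, 0, 0]
    - [0, 0, 0, 0]
    - [0, 0, 0, 0]

```text
time: 9.45
ee_pos: [0.4549, 0.3735, 0.0238]
ee_rot: [-0.143, -3.138, -0.0]
wrist_force: [0.4, -0.1, -1.6]
finger_gap: 0.0219
finger_force: 60.4
```

Emit:
step_arm:
  steps:
    - [0, 0, 0, 0]
    - [0, 0, 0, 0]
    - [0, 0, 0, 0]
    - [0, 0, 0, 0]
    - [0, 0, 0, 0]
    - [0, 0, 0, 0]
    - [0, 0, -0.01, 0]
    - [0, 0, -0.02, 0]
    - [0, 0, -0.03, 0]
    - [0, 0, -0.03, 0]
  grip: 0.5

```text
time: 10.45
ee_pos: [0.4549, 0.3733, 0.1154]
ee_rot: [0.142, 3.138, -0.001]
wrist_force: [0.7, 0.6, -0.1]
finger_gap: 0.0428
finger_force: 0.0
```

```bash
python3 bd.py w5;python3 - <<'E'
from h import *
import pickle
c=pickle.load(open('w5.pkl','rb'));P=cloud(c)
m=(P[...,0]>.38)&(P[...,0]<.53)&(P[...,1]>.34)&(P[...,1]<.41)&(P[...,2]>.015)&(P[...,2]<.022);q=P[m];print(len(q),cv2.minAreaRect((q[:,:2]*1000).astype(np.float32)),np.median(q[:,2]),np.polyfit(q[:,0],q[:,2],1))
E
```

```text
[0.4549 0.3733 0.1154] [ 1.420e-01  3.138e+00 -1.000e-03] 10.45
cutter ((454.6382141113281, 212.8623046875), (120.10372924804688, 73.22686767578125), 81.74417877197266)
clamp ((456.85296630859375, 407.1490783691406), (119.09590148925781, 100.80684661865234), 84.8059310913086)
long [454.2 373.8] [42.2 89.9] 84.7
sq [460.4 437.4] [44.1 43.3] 84.8
big [451.6 185.3] [54.  53.8] 64.1
small [460.2 245.4] [39.2 36.8] 57.0
2957 ((453.80633544921875, 372.5102844238281), (24.020652770996094, 75.0728530883789), 84.76992797851562) 0.01907994354634926 [0.00313452 0.0176182 ]
```

View pics/w5.png

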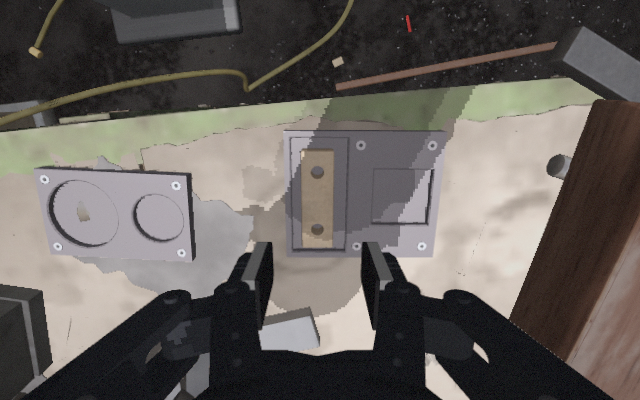

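The strap is seated: its top is at 19 mm with the ~1 mm bias seen elsewhere, level, and inside the long pocket (pic x 300–335 against a pocket of 291–348). T-nut next.

Emit:
step_arm:
  steps:
    - [0, -0.03, 0, -2.2]
    - [0, -0.045, 0, 0]
    - [0.001, -0.048, 0, 0]
    - [0.001, -0.048, 0, 0]
    - [0.001, -0.048, 0, 0]
    - [0.001, -0.048, 0, 0]
    - [0.001, -0.048, 0, 0]
    - [0.001, -0.048, 0, 0]
    - [0, -0.042, 0, 0]
    - [0, -0.025, 0, 0]

```text
time: 11.5
ee_pos: [0.4249, -0.058, 0.1149]
ee_rot: [0.085, 3.139, 0.0]
wrist_force: [-0.1, 0.8, 0.9]
finger_gap: 0.0425
finger_force: 0.0
```

```bash
python3 tip.py w6
```

```text
[ 0.4249 -0.058   0.1149] 0.04248470515436994 11.5
-1 3769 [[-0.0111, -0.039, -0.0473], [0.0087, -0.0269, -0.0274], [0.0124, -0.0218, 0.0075]]
1 4113 [[-0.0112, 0.0204, -0.047], [0.0063, 0.0261, -0.0303], [0.0124, 0.039, 0.0074]]
mill [428.9  18.5] [36.4 39. ] 87.8 46.8
tnut [426.7 -56.9] [27.6 15.5] 87.5 19.0
hex [ 422.9 -132.1] [23.2 21.7] 69.9 17.0
```

Emit:
step_arm:
  steps:
    - [-0.0015, 0.001, 0.02, 0]
    - [0, 0, 0.03, 0]
    - [0, 0, 0.02, 0]
    - [0, 0, 0.013, 0]
    - [0, 0, 0.008, 0]
    - [0, 0, 0.0045, 0]
    - [0, 0, 0, 0]
    - [0, 0, 0, 0]
    - [0, 0, 0, 0]
    - [0, 0, 0, 0]

```text
time: 12.55
ee_pos: [0.4271, -0.0545, 0.0189]
ee_rot: [0.082, 3.14, 0.0]
wrist_force: [0.6, -0.8, 0.3]
finger_gap: 0.0427
finger_force: 0.0
```

Emit:
step_arm:
  steps:
    - [0, 0, 0, 0]
    - [0, 0, 0, 0]
    - [0, 0, 0, 0]
    - [0, 0, 0, 0]
    - [0, 0, 0, 0]
    - [0, 0, 0, 0]
    - [0, 0, 0, 0]
    - [0, 0, 0, 0]
    - [0, 0, 0, 0]
    - [0, 0, 0, 0]
  grip: 0.2

```text
time: 13.55
ee_pos: [0.4272, -0.0546, 0.0189]
ee_rot: [0.082, 3.14, -0.0]
wrist_force: [-0.6, -0.0, 5.7]
finger_gap: 0.0261
finger_force: 60.6
```

Emit:
step_arm:
  steps:
    - [0, 0, -0.005, 0]
    - [0, 0, -0.01, 0]
    - [0, 0, -0.02, 0]
    - [0, 0, -0.025, 0]
    - [0, 0, -0.025, 0]
    - [0, 0, -0.015, 0]
    - [0, 0, 0, 0]
    - [0, 0, 0, 0]
    - [0, 0, 0, 0]
    - [0, 0, 0, 0]

```text
time: 14.55
ee_pos: [0.4262, -0.0547, 0.117]
ee_rot: [-0.082, -3.138, 0.001]
wrist_force: [-0.6, 1.0, -1.3]
finger_gap: 0.0264
finger_force: 59.8
```

```bash
python3 held.py -0.015 0.02 0.013
```

```text
pos [ 0.4262 -0.0547  0.117 ] rot [-8.200e-02 -3.138e+00  1.000e-03] t 14.55 3312
{-15: 19, -14: 15, -13: 12, -12: 12, -11: 13, -10: 22, -9: 13, -8: 7, -7: 14, -6: 12, -5: 14, -4: 17, -3: 3, -2: 112, -1: 747, 0: 520, 1: 123, 2: 93, 3: 83, 4: 82, 5: 68, 6: 86, 7: 131, 8: 387, 9: 272, 10: 74, 11: 56, 12: 66, 13: 61, 14: 60, 15: 54, 16: 39, 17: 24, 18: 1}
top z -0.000128997195428332 x/y ranges [[-0.0086, -0.0129], [0.0006, 0.0011], [0.009, 0.0124]]
((-0.5246763229370117, -0.15819358825683594), (21.624902725219727, 25.657367706298828), 1.7348074913024902)
```

Emit:
step_arm:
  steps:
    - [0, 0.02, 0, 2.2]
    - [0.001, 0.04, 0, 0]
    - [0.001, 0.048, 0, 0]
    - [0.001, 0.048, 0, 0]
    - [0.001, 0.048, 0, 0]
    - [0.001, 0.048, 0, 0]
    - [0.001, 0.048, 0, 0]
    - [0.001, 0.048, 0, 0]
    - [0.001, 0.048, 0, 0]
    - [0.001, 0.048, 0, 0]

```text
time: 15.6
ee_pos: [0.457, 0.3903, 0.1175]
ee_rot: [-0.142, -3.138, 0.002]
wrist_force: [0.1, 0.3, 0.4]
finger_gap: 0.0267
finger_force: 59.8
```

Emit:
step_arm:
  steps:
    - [0.001, 0.03, 0, 0]
    - [0, 0.015, 0.01, 0]
    - [0, 0.004, 0.02, 0]
    - [0, 0, 0.02, 0]
    - [0, 0, 0.01, 0]
    - [0, 0, 0, 0]
    - [0, 0, 0, 0]
    - [0, 0, 0, 0]
    - [0, 0, 0, 0]
    - [0, 0, 0, 0]

```text
time: 16.6
ee_pos: [0.4609, 0.4376, 0.0591]
ee_rot: [0.143, 3.138, 0.002]
wrist_force: [0.3, 0.5, -0.5]
finger_gap: 0.0263
finger_force: 59.8
```

```bash
python3 bd.py w7
```

```text
[0.4609 0.4376 0.0591] [1.430e-01 3.138e+00 2.000e-03] 16.6
cutter ((460.0071105957031, 250.23675537109375), (46.076873779296875, 73.52886199951172), 81.3602066040039)
clamp ((456.5340881347656, 406.66156005859375), (118.56488800048828, 100.45169830322266), 84.54039764404297)
long [454.2 372.8] [41.9 90.2] 84.6
sq [455.4 437.1] [44.3 33.6] 84.4
small [461.3 246. ] [31.8 37.2] 66.0
```

On target. Lowering 35 mm to TCP z 0.024 and releasing.

Emit:
step_arm:
  steps:
    - [0, 0, 0.015, 0]
    - [0, 0, 0.01, 0]
    - [0, 0, 0.006, 0]
    - [0, 0, 0.003, 0]
    - [0, 0, 0.001, 0]
    - [0, 0, 0, 0]
    - [0, 0, 0, 0]
    - [0, 0, 0, 0]
    - [0, 0, 0, 0]
    - [0, 0, 0, 0]

```text
time: 17.65
ee_pos: [0.4608, 0.4373, 0.0234]
ee_rot: [-0.143, -3.138, -0.0]
wrist_force: [-0.5, -0.1, -0.9]
finger_gap: 0.0266
finger_force: 59.9
```

Emit:
step_arm:
  steps:
    - [0, 0, 0, 0]
    - [0, 0, 0, 0]
    - [0, 0, 0, 0]
    - [0, 0, 0, 0]
    - [0, 0, 0, 0]
    - [0, 0, 0, 0]
    - [0, 0, -0.01, 0]
    - [0, 0, -0.02, 0]
    - [0, 0, -0.03, 0]
    - [0, 0, -0.03, 0]
  grip: 0.5

```text
time: 18.65
ee_pos: [0.4607, 0.4371, 0.1149]
ee_rot: [0.142, 3.138, -0.001]
wrist_force: [-0.5, 0.5, 0.7]
finger_gap: 0.0431
finger_force: 0.0
```

```bash
python3 bd.py w8; cat > sq.py <<'E'
from h import *
import pickle,sys
c=pickle.load(open(sys.argv[1]+'.pkl','rb'));P=cloud(c)
x0,x1,y0,y1,z0,z1=map(float,sys.argv[2:8])
m=(P[...,0]>x0)&(P[...,0]<x1)&(P[...,1]>y0)&(P[...,1]<y1)&(P[...,2]>z0)&(P[...,2]<z1);q=P[m];A=np.c_[q[:,:2],np.ones(len(q))];print(len(q),cv2.minAreaRect((q[:,:2]*1000).astype(np.float32)),'z',np.median(q[:,2]),np.percentile(q[:,2],98),'slope',np.linalg.lstsq(A,q[:,2],rcond=None)[0][:2])
E
python3 sq.py w8 .43 .49 .41 .465 .013 .04;python3 sq.py w8 .43 .49 .41 .465 .019 .04
```

```text
[0.4607 0.4371 0.1149] [ 1.420e-01  3.138e+00 -1.000e-03] 18.65
cutter ((456.1892395019531, 223.4569854736328), (98.91736602783203, 73.84146881103516), 81.5335922241211)
clamp ((456.88104248046875, 406.55322265625), (118.49773406982422, 100.68110656738281), 84.73979949951172)
long [454.  373.4] [41.3 89.8] 84.8
sq [460.3 436.5] [44.2 43.3] 84.7
big [455.1 193.5] [34.5 53.7] 68.1
small [460.5 244.6] [37.9 36.9] 49.1
1156 ((462.1131896972656, 435.9724426269531), (28.24709701538086, 54.24302673339844), 80.8043441772461) z 0.022172061437584586 0.024316748921229495 slope [ 0.16462463 -0.00852168]
698 ((460.94793701171875, 436.4345703125), (27.631467819213867, 15.962661743164062), 84.38273620605469) z 0.022980669714230906 0.02456475126280598 slope [ 0.03841891 -0.001722  ]
```

The T-nut is seated (ridge top ≈22 mm, centred). Next is the shell mill.

Emit:
step_arm:
  steps:
    - [0, 0, 0, -5.2]
    - [0.003, -0.03, 0, 0]
    - [0.004, -0.045, 0, 0]
    - [0.004, -0.048, 0, 0]
    - [0.004, -0.048, 0, 0]
    - [0.004, -0.048, 0, 0]
    - [0.004, -0.048, 0, 0]
    - [0.004, -0.048, 0, 0]
    - [0.003, -0.048, 0, 0]
    - [0.002, -0.04, 0, 0]
  grip: 0.75

```text
time: 19.7
ee_pos: [0.4284, 0.0323, 0.1144]
ee_rot: [-0.0, 3.14, 0.001]
wrist_force: [0.5, 0.9, 0.2]
finger_gap: 0.0639
finger_force: 0.0
```

Emit:
step_arm:
  steps:
    - [0, -0.015, 0, 0]
    - [0, 0, 0, 0]
    - [0, 0, 0, 0]
    - [0, 0, 0, 0]
    - [0, 0, 0, 0]
    - [0, 0, 0, 0]
    - [0, 0, 0, 0]
    - [0, 0, 0, 0]
    - [0, 0, 0, 0]
    - [0, 0, 0, 0]

```text
time: 20.7
ee_pos: [0.4287, 0.0193, 0.1133]
ee_rot: [0.0, -3.142, -0.0]
wrist_force: [0.4, 0.2, 0.7]
finger_gap: 0.064
finger_force: 0.0
```

```bash
python3 tip.py w9
```

```text
[0.4287 0.0193 0.1133] 0.06404234521808604 20.7
-1 4737 [[-0.011, -0.0497, -0.0494], [0.0061, -0.0376, -0.0336], [0.0123, -0.0312, 0.004]]
1 5080 [[-0.0109, 0.03, -0.0493], [0.006, 0.0367, -0.037], [0.0124, 0.0498, 0.004]]
mill [428.7  18.5] [36.6 38.1] 88.5 46.9
hex [ 423.  -131.8] [24.3 22.4] 70.3 17.0
```

Emit:
step_arm:
  steps:
    - [0, 0, 0.02, 0]
    - [0, 0, 0.025, 0]
    - [0, 0, 0.02, 0]
    - [0, 0, 0.012, 0]
    - [0, 0, 0.008, 0]
    - [0, 0, 0, 0]
    - [0, 0, 0, 0]
    - [0, 0, 0, 0]
    - [0, 0, 0, 0]
    - [0, 0, 0, 0]

```text
time: 21.75
ee_pos: [0.429, 0.0194, 0.0288]
ee_rot: [-0.0, 3.141, 0.001]
wrist_force: [-0.6, 0.0, 0.0]
finger_gap: 0.0641
finger_force: 0.0
```

Emit:
step_arm:
  steps:
    - [0, 0, 0, 0]
    - [0, 0, 0, 0]
    - [0, 0, 0, 0]
    - [0, 0, 0, 0]
    - [0, 0, 0, 0]
    - [0, 0, 0, 0]
    - [0, 0, 0, 0]
    - [0, 0, 0, 0]
    - [0, 0, 0, 0]
    - [0, 0, 0, 0]
  grip: 0.3

```text
time: 22.75
ee_pos: [0.4291, 0.0195, 0.0287]
ee_rot: [-0.0, 3.141, 0.0]
wrist_force: [-0.8, 2.2, 5.3]
finger_gap: 0.0366
finger_force: 60.9
```

Emit:
step_arm:
  steps:
    - [0, 0, -0.005, 0]
    - [0, 0, -0.01, 0]
    - [0, 0, -0.02, 0]
    - [0, 0, -0.025, 0]
    - [0, 0, -0.025, 0]
    - [0, 0, -0.015, 0]
    - [0, 0, 0, 0]
    - [0, 0, 0, 0]
    - [0, 0, 0, 0]
    - [0, 0, 0, 0]

```text
time: 23.75
ee_pos: [0.4281, 0.0191, 0.1269]
ee_rot: [-0.0, -3.139, 0.001]
wrist_force: [0.9, -0.2, -3.8]
finger_gap: 0.037
finger_force: 60.6
```

```bash
python3 held.py -0.035 0.0 0.024; python3 - <<'E'
from h import *
c=cam('wrist');s=cam('side')
a=c['image'][60:400,140:480,::-1];b=cv2.resize(s['image'][150:290,220:340,::-1],(291,340),interpolation=cv2.INTER_CUBIC)
cv2.imwrite('pics/w10.png',np.hstack([a,b]))
E
```

```text
pos [0.4281 0.0191 0.1269] rot [-0.000e+00 -3.139e+00  1.000e-03] t 23.75 9107
{-35: 48, -34: 40, -33: 55, -32: 38, -31: 46, -30: 36, -29: 52, -28: 50, -27: 179, -26: 411, -25: 144, -24: 81, -23: 91, -22: 74, -21: 95, -20: 309, -19: 2028, -18: 1395, -17: 398, -16: 312, -15: 289, -14: 276, -13: 295, -12: 423, -11: 298, -10: 198, -9: 185, -8: 164, -7: 182, -6: 165, -5: 159, -4: 156, -3: 140, -2: 147, -1: 148}
top z -0.01815764663878898 x/y ranges [[-0.0177, -0.0226], [0.0058, -0.0007], [0.0188, 0.0227]]
((0.7712526321411133, -2.631624221801758), (38.63644027709961, 46.02238464355469), 16.530113220214844)
```

View pics/w10.png

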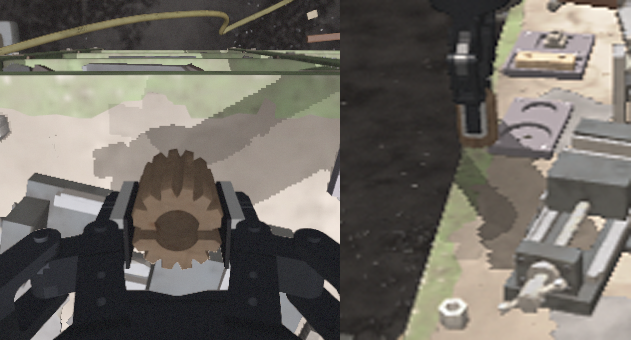

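The mill is held upright. Moving to the large pocket at (451.6, 187).

Emit:
step_arm:
  steps:
    - [-0.002, 0.013, 0, 0]
    - [-0.004, 0.03, 0, 0]
    - [-0.006, 0.04, 0, 0]
    - [-0.006, 0.04, 0, 0]
    - [-0.004, 0.03, 0, 0]
    - [-0.002, 0.015, 0.01, 0]
    - [0, 0, 0.02, 0]
    - [0, 0, 0.02, 0]
    - [0, 0, 0, 0]
    - [0, 0, 0, 0]

```text
time: 24.9
ee_pos: [0.4527, 0.187, 0.0782]
ee_rot: [-0.0, -3.141, 0.002]
wrist_force: [-0.1, -1.2, -2.5]
finger_gap: 0.0364
finger_force: 61.0
```

```bash
python3 bd.py w11
```

```text
[0.4527 0.187  0.0782] [-0.000e+00 -3.141e+00  2.000e-03] 24.9
cutter ((454.6085205078125, 213.3599853515625), (119.1697998046875, 72.47517395019531), 81.93123626708984)
clamp ((454.5047912597656, 385.90869140625), (79.1814956665039, 100.76306915283203), 84.7901840209961)
long [443.6 377.1] [39.5 70. ] 84.5
big [444.7 187.5] [55.7 41. ] 87.4
small [460.4 247.5] [39.3 38.8] 89.0
```

Emit:
step_arm:
  steps:
    - [0, 0, 0.018, 0]
    - [0, 0, 0.012, 0]
    - [0, 0, 0.008, 0]
    - [0, 0, 0.004, 0]
    - [0, 0, 0.0025, 0]
    - [0, 0, 0, 0]
    - [0, 0, 0, 0]
    - [0, 0, 0, 0]
    - [0, 0, 0, 0]
    - [0, 0, 0, 0]

```text
time: 25.95
ee_pos: [0.4528, 0.1874, 0.034]
ee_rot: [-0.0, 3.141, 0.0]
wrist_force: [-0.0, -0.3, -2.6]
finger_gap: 0.0365
finger_force: 61.0
```

Emit:
step_arm:
  steps:
    - [0, 0, 0, 0]
    - [0, 0, 0, 0]
    - [0, 0, 0, 0]
    - [0, 0, 0, 0]
    - [0, 0, 0, 0]
    - [0, 0, 0, 0]
    - [0, 0, -0.005, 0]
    - [0, 0, -0.015, 0]
    - [0, 0, -0.03, 0]
    - [0, 0, -0.03, 0]
  grip: 0.75

```text
time: 26.95
ee_pos: [0.4525, 0.187, 0.1148]
ee_rot: [0.0, -3.141, 0.001]
wrist_force: [0.5, 0.7, 0.1]
finger_gap: 0.0643
finger_force: 0.0
```

```bash
python3 bd.py w12; python3 sq.py w12 .42 .48 .155 .218 .04 .07
```

```text
[0.4525 0.187  0.1148] [ 0.000e+00 -3.141e+00  1.000e-03] 26.95
cutter ((454.8755798339844, 213.33384704589844), (119.1883544921875, 72.76693725585938), 82.06243133544922)
clamp ((456.27972412109375, 404.37872314453125), (115.91175842285156, 101.14169311523438), 85.17618560791016)
long [453.6 374.8] [39.6 91.5] 82.6
sq [459.8 437.1] [37.  44.3] 84.2
big [444.4 187.9] [55.5 40.1] 84.9
small [460.5 247.3] [38.1 39.4] 1.0
2167 ((452.7335205078125, 186.16360473632812), (38.56658935546875, 38.31084442138672), 59.334163665771484) z 0.050616675702942204 0.05228048000834546 slope [0.0090278  0.00307295]
```

The mill stands in its pocket (top at 50 mm as expected, level). Now the hex nut, whose flats I need to find.

Emit:
step_arm:
  steps:
    - [0.002, -0.025, 0, 0]
    - [0.003, -0.04, 0, 0]
    - [0.004, -0.046, 0, 0]
    - [0.004, -0.046, 0, 0]
    - [0.004, -0.046, 0, 0]
    - [0.004, -0.046, 0, 0]
    - [0.004, -0.036, 0, 0]
    - [0.003, -0.024, 0, 0]
    - [0.0015, -0.01, 0, 0]
    - [0, 0, 0, 0]
  grip: 0.5

```text
time: 28.0
ee_pos: [0.4231, -0.1325, 0.1139]
ee_rot: [0.003, 3.142, -0.0]
wrist_force: [-0.7, -0.2, 0.2]
finger_gap: 0.0427
finger_force: 0.0
```

```bash
python3 tip.py w13; python3 - <<'E'
from h import *
c=cam('wrist');P=cloud(c);m=(P[...,0]>.38)&(P[...,0]<.46)&(P[...,1]>-.17)&(P[...,1]<-.1)&(P[...,2]>.0135)&(P[...,2]<.022);q=P[m][:,:2]*1000
print(len(q),proj(c,[.423,-.132,.016]))
for a in range(0,180,5):
    d=np.array([np.cos(np.radians(a)),np.sin(np.radians(a))]);t=q@d;print(a,round(np.ptp(np.percentile(t,[.3,99.7])),1),end='; ')
u,v=proj(c,[.423,-.132,.016])[0].astype(int);save(c,'pics/hex.png',(u-45,v-45,u+45,v+45),6)
E
```

```text
[ 0.4231 -0.1325  0.1139] 0.04266960283291667 28.0
-1 3792 [[-0.0111, -0.0392, -0.0472], [0.0086, -0.027, -0.0275], [0.0126, -0.0218, 0.0074]]
1 4136 [[-0.0111, 0.0203, -0.0469], [0.0064, 0.0261, -0.0307], [0.0124, 0.0391, 0.0073]]
hex [ 422.9 -132.6] [21.7 24.1] 41.8 17.0
501 [[317.62128197 201.63405312]]
0 23.6; 5 23.9; 10 24.0; 15 24.0; 20 23.8; 25 23.4; 30 22.8; 35 22.2; 40 21.7; 45 22.0; 50 22.5; 55 22.9; 60 23.3; 65 23.5; 70 23.6; 75 23.6; 80 23.4; 85 23.1; 90 22.6; 95 22.1; 100 21.5; 105 21.7; 110 22.3; 115 22.8; 120 23.2; 125 23.4; 130 23.5; 135 23.4; 140 23.3; 145 23.1; 150 22.6; 155 22.0; 160 21.6; 165 22.0; 170 22.7; 175 23.1;
```

View pics/hex.png

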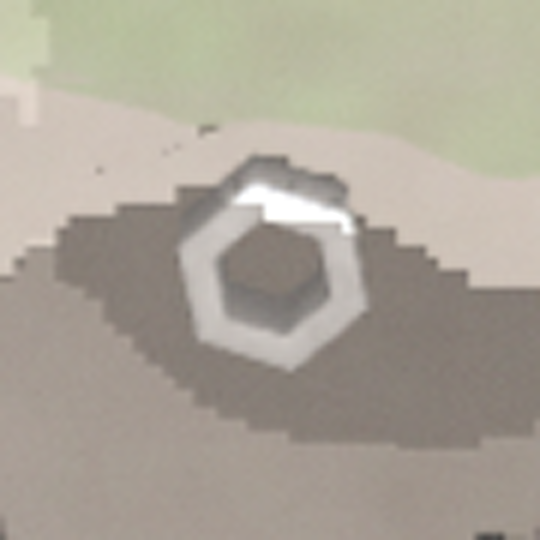

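Flats face 41°/101°/161° (depth widths agree with the left edge in the picture, from (180,250) to (200,340)). So I turn the tool −11°, lower it and grasp.

Emit:
step_arm:
  steps:
    - [0, 0, 0, -5.5]
    - [0, 0, 0.01, -5.5]
    - [0, 0, 0.03, 0]
    - [0, 0, 0.025, 0]
    - [0, 0, 0.015, 0]
    - [0, 0, 0.01, 0]
    - [0, 0, 0.005, 0]
    - [0, 0, 0, 0]
    - [0, 0, 0, 0]
    - [0, 0, 0, 0]

```text
time: 29.1
ee_pos: [0.4239, -0.1316, 0.0197]
ee_rot: [-0.301, 3.126, -0.0]
wrist_force: [-0.4, -0.4, 0.5]
finger_gap: 0.0428
finger_force: 0.0
```

Emit:
step_arm:
  steps:
    - [0, 0, 0, 0]
    - [0, 0, 0, 0]
    - [0, 0, 0, 0]
    - [0, 0, 0, 0]
    - [0, 0, 0, 0]
    - [0, 0, 0, 0]
    - [0, 0, 0, 0]
    - [0, 0, 0, 0]
    - [0, 0, 0, 0]
    - [0, 0, 0, 0]
  grip: 0.1

```text
time: 30.1
ee_pos: [0.4237, -0.1318, 0.0195]
ee_rot: [-0.301, 3.126, -0.001]
wrist_force: [-0.6, 1.1, 5.6]
finger_gap: 0.0197
finger_force: 59.3
```

Emit:
step_arm:
  steps:
    - [0, 0, -0.005, 0]
    - [0, 0, -0.01, 0]
    - [0, 0, -0.02, 0]
    - [0, 0, -0.025, 0]
    - [0, 0, -0.025, 0]
    - [0, 0, -0.015, 0]
    - [0, 0, 0, 0]
    - [0, 0, 0, 0]
    - [0, 0, 0, 0]
    - [0, 0, 0, 0]

```text
time: 31.1
ee_pos: [0.4226, -0.1317, 0.1176]
ee_rot: [0.301, -3.125, -0.0]
wrist_force: [0.1, -0.1, -0.3]
finger_gap: 0.0197
finger_force: 58.8
```

```bash
python3 held.py -0.015 0.02 0.009; python3 - <<'E'
from h import *
c=cam('wrist');save(c,'pics/w14.png',(200,120,440,320),2)
E
```

```text
pos [ 0.4226 -0.1317  0.1176] rot [ 0.301 -3.125 -0.   ] t 31.1 1926
{-15: 14, -14: 10, -13: 5, -12: 14, -11: 7, -10: 10, -9: 10, -8: 11, -7: 10, -6: 7, -5: 11, -4: 9, -3: 8, -2: 8, -1: 5, 0: 14, 1: 142, 2: 541, 3: 256, 4: 68, 5: 73, 6: 59, 7: 71, 8: 66, 9: 70, 10: 53, 11: 63, 12: 49, 13: 65, 14: 53, 15: 56, 16: 52, 17: 30, 18: 6}
top z 0.002627388656588514 x/y ranges [[-0.0109, -0.0088], [0.0015, 0.0004], [0.013, 0.0088]]
((0.8469572067260742, 0.047888755798339844), (24.77037811279297, 17.63242530822754), 0.712264358997345)
```

View pics/w14.png

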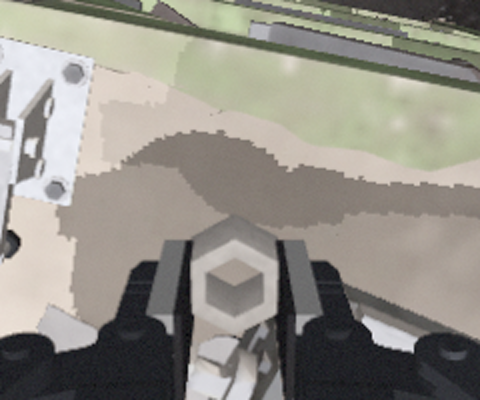

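```bash
python3 - <<'E'
from h import *
c=cam('wrist');he=np.array(c['hand_eye']);v,u=np.mgrid[0:400,0:640];p=und(c,np.c_[u.ravel(),v.ravel()]);z=c['z_map'].ravel()
T=np.c_[p*z[:,None],z]@he[:3,:3].T+he[:3,3]
for a in range(-70,10,10):
    m=(z>0)&(T[:,2]>a/1000)&(T[:,2]<(a+10)/1000)&(abs(T[:,1])<.1)&(abs(T[:,0])<.06);q=T[m];print(a,len(q),np.percentile(q,[.5,99.5],axis=0)[:,:2].round(3).tolist() if len(q) else '')
E
```

```text
-70 11816 [[-0.006, -0.059], [0.017, 0.057]]
-60 7082 [[-0.013, -0.054], [0.017, 0.052]]
-50 7708 [[-0.013, -0.048], [0.012, 0.046]]
-40 3087 [[-0.009, -0.044], [0.013, 0.042]]
-30 1231 [[-0.012, -0.029], [0.012, 0.027]]
-20 897 [[-0.011, -0.024], [0.011, 0.022]]
-10 794 [[-0.011, -0.025], [0.01, 0.022]]
0 1940 [[-0.011, -0.023], [0.013, 0.021]]
```

Emit:
step_arm:
  steps:
    - [-0.006, 0.02, 0, 0]
    - [-0.012, 0.041, 0, 0]
    - [-0.012, 0.041, 0, 0]
    - [-0.012, 0.041, 0, 0]
    - [-0.012, 0.041, 0, 0]
    - [-0.012, 0.041, 0, 0]
    - [-0.012, 0.041, 0, 0]
    - [-0.012, 0.041, 0, 0]
    - [-0.012, 0.04, 0, 0]
    - [-0.007, 0.018, 0, 0]

```text
time: 32.25
ee_pos: [0.4603, 0.2502, 0.1181]
ee_rot: [0.305, -3.126, 0.001]
wrist_force: [0.3, -0.1, 0.2]
finger_gap: 0.0195
finger_force: 58.9
```

Emit:
step_arm:
  steps:
    - [0, 0, 0, -7.5]
    - [0, 0, 0, -7.5]
    - [0, 0, 0, -7.5]
    - [0, 0, 0, -7.5]
    - [0, 0, 0, -7.5]
    - [0, 0, 0, -7.5]
    - [0, 0, 0, 0]
    - [0, 0, 0, 0]
    - [0, 0, 0, 0]
    - [0, 0, 0, 0]

```text
time: 33.25
ee_pos: [0.4606, 0.2474, 0.1187]
ee_rot: [1.473, -2.775, 0.0]
wrist_force: [-0.3, -0.3, -0.6]
finger_gap: 0.0195
finger_force: 58.9
```

```bash
python3 bd.py w15; python3 held.py -0.015 0.02 0.009
```

```text
[0.4606 0.2474 0.1187] [ 1.473 -2.775  0.   ] 33.25
cutter ((455.0215148925781, 213.03883361816406), (118.84336853027344, 72.55609130859375), 81.86995697021484)
clamp ((441.4704284667969, 407.83966064453125), (129.65318298339844, 65.88981628417969), 73.25447082519531)
long [413.7 373.2] [23.1 46. ] 31.1
sq [441.5 434.7] [ 7.4 29.3] 14.0
big [444.9 187.5] [55.9 43.1] 86.5
small [459.9 247.5] [39.3 38.8] 54.5
pos [0.4606 0.2474 0.1187] rot [ 1.473 -2.775 -0.   ] t 33.3 1909
{-15: 15, -14: 14, -13: 8, -12: 9, -11: 16, -10: 8, -9: 9, -8: 12, -7: 10, -6: 11, -5: 10, -4: 8, -3: 9, -2: 8, -1: 11, 0: 12, 1: 113, 2: 511, 3: 273, 4: 72, 5: 72, 6: 72, 7: 66, 8: 74, 9: 54, 10: 65, 11: 52, 12: 67, 13: 50, 14: 49, 15: 57, 16: 50, 17: 33, 18: 9}
top z 0.0027180810968351204 x/y ranges [[-0.0098, -0.0088], [0.0026, 0.0004], [0.014, 0.0086]]
((1.7755565643310547, -0.1397104263305664), (25.092958450317383, 17.607528686523438), 1.9322495460510254)
```

Emit:
step_arm:
  steps:
    - [0, 0, 0.015, 0]
    - [0, 0, 0.025, 0]
    - [0, 0, 0.02, 0]
    - [0, 0, 0.015, 0]
    - [0, 0, 0.01, 0]
    - [0, 0, 0.006, 0]
    - [0, 0, 0.003, 0]
    - [0, 0, 0, 0]
    - [0, 0, 0, 0]
    - [0, 0, 0, 0]

```text
time: 34.35
ee_pos: [0.4609, 0.2477, 0.0255]
ee_rot: [-1.474, 2.773, 0.001]
wrist_force: [0.3, 0.3, 0.7]
finger_gap: 0.0201
finger_force: 58.9
```

Emit:
step_arm:
  steps:
    - [0, 0, 0, 0]
    - [0, 0, 0, 0]
    - [0, 0, 0, 0]
    - [0, 0, 0, 0]
    - [0, 0, 0, 0]
    - [0, 0, 0, 0]
    - [0, 0, -0.005, 0]
    - [0, 0, -0.015, 0]
    - [0, 0, -0.03, 0]
    - [0, 0, -0.03, 0]
  grip: 0.5

```text
time: 35.35
ee_pos: [0.4606, 0.2472, 0.1068]
ee_rot: [-1.475, 2.774, -0.001]
wrist_force: [0.1, -0.1, -0.5]
finger_gap: 0.043
finger_force: 0.0
```

Emit:
step_arm:
  steps:
    - [0, 0, -0.03, 0]
    - [0, 0, -0.04, 0]
    - [0, 0, -0.04, 0]
    - [0, 0, -0.02, 0]
    - [0, 0, 0, 0]
    - [0, 0, 0, 0]
    - [0, 0, 0, 0]
    - [0, 0, 0, 0]
    - [0, 0, 0, 0]
    - [0, 0, 0, 0]

```text
time: 36.35
ee_pos: [0.4605, 0.2473, 0.2343]
ee_rot: [1.474, -2.773, 0.0]
wrist_force: [-0.1, -1.1, 0.1]
finger_gap: 0.0426
finger_force: 0.0
```

```bash
python3 bd.py w16; python3 sq.py w16 .435 .485 .22 .27 .013 .03;python3 sq.py w16 .42 .48 .155 .218 .04 .07;python3 sq.py w16 .43 .49 .41 .465 .019 .04; python3 sq.py w16 .38 .53 .34 .41 .014 .022
```

```text
[0.4605 0.2473 0.2343] [ 1.474 -2.773  0.   ] 36.35
cutter ((455.0555114746094, 212.8505859375), (118.84964752197266, 72.30738067626953), 81.88356018066406)
clamp ((456.3862609863281, 406.5313720703125), (118.79740142822266, 101.03057861328125), 84.8093032836914)
long [433.9 377.6] [41.2 50.4] 84.6
sq [441.5 430.5] [24.1 10.6] 84.2
big [447. 188.] [56.  46.7] 78.2
small [459.9 247. ] [38.6 39.2] 82.7
257 ((461.5680236816406, 244.95126342773438), (45.08046340942383, 23.570194244384766), 16.7762508392334) z 0.02077310707955532 0.02230250982381733 slope [0.00317959 0.01953393]
910 ((452.9029235839844, 186.2655029296875), (38.200679779052734, 37.72674560546875), 87.43264770507812) z 0.05066568395925897 0.05237651371244606 slope [-0.00591603  0.01894846]
676 ((454.2188415527344, 372.48583984375), (25.246265411376953, 74.98526763916016), 85.03591918945312) z 0.018786303757339 0.0202417796839775 slope [0.00751219 0.04254701]
  return _methods._mean(a, axis=axis, dtype=dtype,
  ret = ret.dtype.type(ret / rcount)
Traceback (most recent call last):
  File "sq.py", line 5, in <module>
    m=(P[...,0]>x0)&(P[...,0]<x1)&(P[...,1]>y0)&(P[...,1]<y1)&(P[...,2]>z0)&(P[...,2]<z1);q=P[m];A=np.c_[q[:,:2],np.ones(len(q))];print(len(q),cv2.minAreaRect((q[:,:2]*1000).astype(np.float32)),'z',np.median(q[:,2]),np.percentile(q[:,2],98),'slope',np.linalg.lstsq(A,q[:,2],rcond=None)[0][:2])
                                                                                                                                                                                                                        ~~~~~~~~~~~~~^^^^^^^^^^^
IndexError: index -1 is out of bounds for axis 0 with size 0
```

View pics/w16.png

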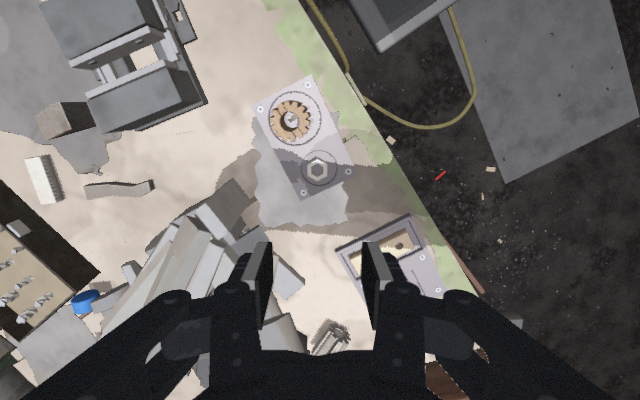

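All pieces are seated. The picture shows the mill in the large pocket (291,121), the hex nut in the small pocket (317,170) and the strap in its pocket (385,250). The T-nut is hidden by the finger, so I check it with the scene camera and then hand in.

```bash
python3 - <<'E'
from h import *
P=cloud(cam('scene'));m=(P[...,0]>.43)&(P[...,0]<.49)&(P[...,1]>.41)&(P[...,1]<.465)&(P[...,2]>.017);q=P[m];print(len(q),q.mean(0),q[:,2].max())
ok=len(q)>3 and abs(q.mean(0)[1]-.437)<.008 and q[:,2].max()<.03
print(ok, env.finish_job() if ok else '')
E
```

```text
37 [0.46027401 0.4345485  0.02135251] 0.024021568415015127
the job is handed in; nothing more can be done
True None
```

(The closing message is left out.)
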